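# Turn the bead dish inside the photo bay

### The arm

A 6-joint arm with a two-finger parallel gripper is mounted at the origin on the work surface; the furniture and walls round the work are solid. World frame = base frame: x ahead of the robot, y to its left, z up, the work surface at z = 0. Lengths are in m, angles in degrees, forces in N, time in s.
With the tool pointing down it reaches from about 0.275 to 0.725 m from the base axis. Payload 15.9 kg.
Tool frame: the origin (TCP) lies between the finger pads; the fingertips stand 14 mm ahead of it and the grasp point (between the pads) lies 5 mm behind it; z points along the fingers, y is the line along which they close (so a half turn about z gives the same grasp; the last joint's range is limited). The gripper opens to 85 mm and grips with 20 to 120 N. Pads are 22 mm wide; open, the fingers measure 114 mm over their backs; the gripper's body (76 mm by 85 mm) begins 54 mm behind the grasp point. The pads swing forward as they close: fully open they stand 13 mm farther back than shut.
Start: joints at [72.823, 12.198, -1.971, 75.831, 0, 90], TCP at [0.148, 0.478, 0.245] pointing down, gripper open.
Joint ranges: [-170.91, 170.91], [-42.67, 98.43], [-65.05, 77.54], [-120.47, 116.71], [-90, 82.35], [-180, 180]. Speed limits (degrees/s): [108.29, 108.29, 136.94, 147.25, 180, 180].

### API

Orientations are given as [roll, pitch, yaw] about the fixed x, y, z axes, in that order (R = Rz(yaw) Ry(pitch) Rx(roll)).
In Python, from rig import ctrl, viewer gives the robot as it stands.
- The arm moves only by the tool carry_out, never from a script. Its arguments are lists of equal length, an entry for each row: "xyz": the shift along the tool's x, y, z each as a share of 30 cm, from -1 to 1, a list of three; "angular": the turn, a rotation vector about the tool's x, y, z each as a share of pi/2 rad, from -1 to 1, a list of three. In form: {"xyz": [[x, y, z], ...], "angular": [[wx, wy, wz], ...]}. A call has exactly 5 rows; each row is the pose to reach, as a shift and turn from the pose commanded when the call began, along the tool's axes at that moment; what a row does not reach only later rows make up. A row lasts 1/10 s, in which the tool goes at most 50 mm and 8.59 degrees, less where a joint would pass 70% of its speed; a pose out of reach is approached as far as the arm can. A call with a number of a shift or a turn outside -1 to 1 is refused whole. A call with a gripper value outside its range is refused whole. "jaw" is the opening, from -1 (shut) to 1 (fully open), so that 0 is half open, set as the call begins (left out, the last holds). The fingers move at their own pace and stop on an object; "newtons" is the grip in N (left out, the last holds). Time passes only in rows, so rows that repeat a pose let the fingers close, or fill a call up. It gives the time, the measured TCP pose, the force, the opening and the grip force at its end, in the units of the state.
- ctrl.get_obs(): the state, without advancing time (a new reading comes with each control period).
- viewer.snapshot(name): name is "scene" or "top" or "wrist"; returns (picture, depth): 480x640x3 uint8, red, green, blue; 480x640 float32, m along the optical axis (not along the pixel's ray), 0 where there is no reading.
- viewer.calibration(name): a dict with "fx", "fy", "cx", "cy" (pixels), "T" (4x4, takes a point from camera to world coordinates); the wrist camera has in their place "T_tool_cam" (4x4, takes a point from camera to tool coordinates, whose origin is the TCP and whose axes are the flange's). Camera axes: x right, y down, z forward; pixel columns grow to the right and rows downward; lengths in m; the calibration is good to about 2 mm. A picture is of the moment at which its call begins: read the wrist's pose just before it. calibration takes no time and is no camera call.
- ctrl.finish_job(): hands the job in; it is judged then, once.
The state is a dict: "time_s": time; "qpos": joint angles; "joint_vel": joint speeds; "joint_torque": joint torques, N m; "ee_pos": TCP position; "eef_rot": TCP orientation; "force": force on the tool from outside, world axes, zero at the start; "torque": the same for the moment, N m; "grip_width": finger opening in m; "gripper_force": force on a finger pad.
Only numpy, scipy, OpenCV 4.12 (cv2) and the standard library are available. Lean on these libraries where they do the work, as an engineer would, in place of code of your own. Each camera call takes 0.05 s, during which the arm holds its last target. There are 200 camera calls.

### The job

Lift the small metal dish by its bridge handle, moving so smoothly that the clay ball stays in its middle and never rolls towards the rim, and slide it level through the mouth of the white photo bay with the handle pointing lengthwise along the way in, below the wall tops, right to the middle of the bay. There turn it a quarter turn, either way, so that the handle runs across the bay and neither leg stands in front of the ball as seen through the mouth. Finish while still holding it there by the handle, still and level, a finger's breadth (about 20 mm) clear of the bay floor, with the ball centred; do not knock the bay or disturb the other things on the table.

Things in the scene. Friction and masses are not known exactly. Their poses are not given: they have to be found in the camera images.
- dish: loose round aluminium dish, 96 mm across, rim 17 mm high, about 0.22 kg, with a fixed bridge handle. Origin: centre of its underside, z up. The handle runs along the dish's y axis: legs at y = +-57 mm (120 mm over all along y, 14 mm along x), so along y the dish with handle is 120 mm long and along x 96 mm. The hollow is a shallow cone (7 degrees, lowest point 6 mm above the underside, 43 mm radius).
- dish_handle (a point): middle of the dish's handle bar: a level dark wooden bar, 14 mm thick (along dish x), 12 mm high, 120 mm long (along dish y), its centre 80 mm above the dish's underside, right above the dish's middle. 57 mm of free space between bar and plate's rim. Axes as the dish.
- ball_center (a point): centre of the loose terracotta clay ball, 22 mm diameter, 14 g, that rests in the middle of the dish and rolls freely (centre about 17 mm above the dish's underside); only its position matters
- bay: fixed photo bay: white box without a roof on a plywood base, 160 x 160 mm outside, base top 8 mm and wall tops 70 mm above the table, interior 146 x 146 mm, walls 7 mm. Origin: centre of its underside, on the table. The wall on its -x side has the mouth: a full-height gap 112 mm wide centred at y = 0; the way in is along the bay's +x axis. Its other walls are closed.
- varnish_jar: bystander: amber jar with a wooden cap, 52 mm wide, 73 mm high; origin under its centre
- ink_a: bystander: black ink bottle, 42 mm wide, 60 mm high; origin under its centre
- masking_tape: bystander: roll of pale tape lying flat, 104 mm wide, 25 mm high; origin under its centre
- thread_spool: bystander: cotton spool standing, 31 mm wide, 40 mm high; origin under its centre
- eraser: bystander: eraser, 25 x 43 x 15 mm; origin under its centre
- tube_f: bystander: paint tube lying, 33 x 110 x 25 mm; origin under its centre
Mind the look-alikes: they are no part of the job. What is shaped like the dish but orange or pink is not meant.

How it is judged (in metres and radians):
On the way, in this order (a step that is already met when the one before it is completed fails the run):
1. the dish is lifted off the table by the fingers (height (world z) of dish above 0.012 m and contact force between the fingers and dish above 1 N), for 0.2 s.
2. the dish passes in the mouth of the bay, below the wall tops, handle along the way in (contact force between the fingers and dish above 1 N and x of dish in the frame of bay between -0.12 and -0.04 m and y of dish in the frame of bay between -0.02 and 0.02 m and z of dish in the frame of bay below 0.055 m and angle between the y axis of dish and the x axis of bay, either way round below 0.4 rad), for 0.1 s.
3. the dish is at the middle of the bay (within 20 mm), not yet turned (contact force between the fingers and dish above 1 N and horizontal distance between dish and bay below 0.02 m and z of dish in the frame of bay below 0.055 m and angle between the y axis of dish and the x axis of bay, either way round below 0.4 rad), for 0.1 s.
At the end, for the whole second after the job is handed in: fingers hold the dish; its middle within 12 mm of the bay's middle, underside 6 to 42 mm above the bay floor, not touching the bay; handle within 0.15 rad of straight across the bay; tilt under 0.09 rad; dish still; ball within 10 mm of the dish's middle (contact force between the fingers and dish above 1 N and horizontal distance between dish and bay below 0.012 m and z of dish in the frame of bay between 0.014 and 0.05 m and angle between the y axis of dish and the y axis of bay, either way round below 0.15 rad and angle between dish's own z axis and vertical below 0.09 rad and horizontal distance between ball_center and dish below 0.01 m and z of ball_center in the frame of dish below 0.03 m and linear speed of dish below 0.02 m/s and angular speed of dish below 0.15 rad/s and contact force between dish and bay below 0.1 N); the arm keeps its last pose, push and grip.
It fails at once if the ball rolls more than 22 mm from the middle of the dish (distance between ball_center and dish above 0.03 m).
It fails at once if the dish is tipped more than 0.2 rad (angle between dish's own z axis and vertical above 0.2 rad).
It fails at once if the dish or the robot knocks the bay with more than 8 N (contact force between any of dish, the arm, the fingers and bay above 8 N).
It fails at once if a bystander is moved more than 20 mm (distance of any of varnish_jar, ink_a, masking_tape, thread_spool, eraser, tube_f from where it was at the start of the episode above 0.02 m).
It also fails if it takes over 50 s, if anything falls off the work surface, if the arm or the gripper's body presses on something with over 40 N, if the wrist force passes 120 N, or if a joint passes its speed limit or range.

## Working session

There is one attempt and no reset: what is moved stays moved. The work goes in short steps, Python scripts to look and compute and a tool call to move; the robot and the scene stay as the last step left them, time stands still between calls to the robot, and variables do not carry over. Pictures are saved under pics/ and viewed, at most 10 in all, crops included, and the job is handed in when it is done.

Besides the shell and the picture viewer there is one more tool, called after "Call:" as name(argument=value, ...) on one line, values as JSON. carry_out: Moves the arm, as the interface text tells. Its arguments: {"type":"object","properties":{"xyz":{"type":"array","items":{"type":"array","items":{"type":"number"}}},"angular":{"type":"array","items":{"type":"array","items":{"type":"number"}}},"jaw":{"type":"number"},"newtons":{"type":"number"}},"required":["xyz","angular"]}

```bash
mkdir -p pics; ls; python3 - <<'E'
from rig import ctrl, viewer
import cv2,numpy as np
print(ctrl.get_obs())
for n in("top","scene"):
    p,d=viewer.snapshot(n); cv2.imwrite(f"pics/{n}0.png",p[:,:,::-1]); np.save(f"{n}_d.npy",d); np.save(f"{n}_p.npy",p)
    print(n,viewer.calibration(n))
E
```

```text
pics
{'time_s': 0.0, 'qpos': array([ 7.28212148e+01,  1.22236221e+01, -2.00810810e+00,  7.58300573e+01,
        9.10904943e-04,  8.99986586e+01]), 'joint_vel': array([ 0.04705512, -0.07514894,  0.04594463,  0.07128808, -0.03933662,
        0.04344223]), 'joint_torque': array([ 3.63573497e-03, -6.86155343e+01,  4.87119055e+01,  1.72619359e-02,
        4.31663348e-04,  8.68962928e-06]), 'ee_pos': array([0.14757993, 0.47739562, 0.24482736]), 'eef_rot': array([-1.79938212e+02, -9.12351013e-04,  1.62822555e+02]), 'force': array([-0.112764  ,  0.79427222, -0.18188622]), 'torque': array([ 0.00264956, -0.08136769,  0.02685989]), 'gripper_force': 0.0, 'grip_width': 0.08564621207431904}
top {'fx': 540.1439486863127, 'fy': 540.1439486863127, 'cx': 319.13665694811317, 'cy': 240.9562074053591, 'T': array([[-0.00719979, -0.99828923,  0.0580239 ,  0.3639635 ],
       [-0.99961429,  0.00562867, -0.02719526,  0.04647295],
       [ 0.02682214, -0.05819732, -0.99794471,  1.21106394],
       [ 0.        ,  0.        ,  0.        ,  1.        ]])}
scene {'fx': 551.6702273527003, 'fy': 551.6702273527003, 'cx': 333.972454581595, 'cy': 235.0975602246951, 'T': array([[ 0.48066738, -0.37065006,  0.79471844, -0.54375381],
       [-0.87683748, -0.21423186,  0.43041926, -0.4806832 ],
       [ 0.01071908, -0.90372741, -0.42797414,  0.58401914],
       [ 0.        ,  0.        ,  0.        ,  1.        ]])}
```

View pics/top0.png

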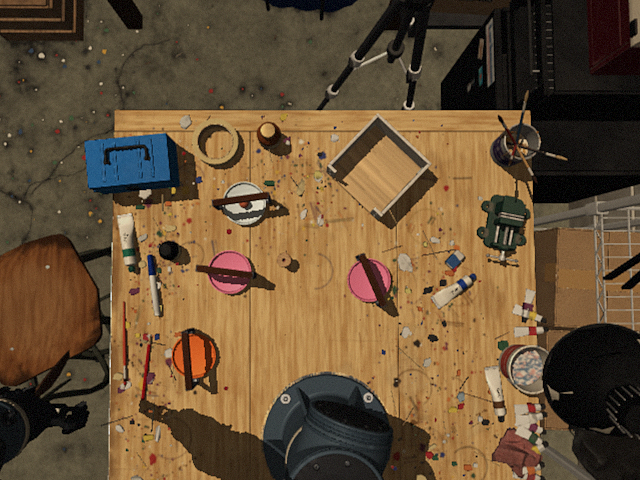

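View pics/scene0.png

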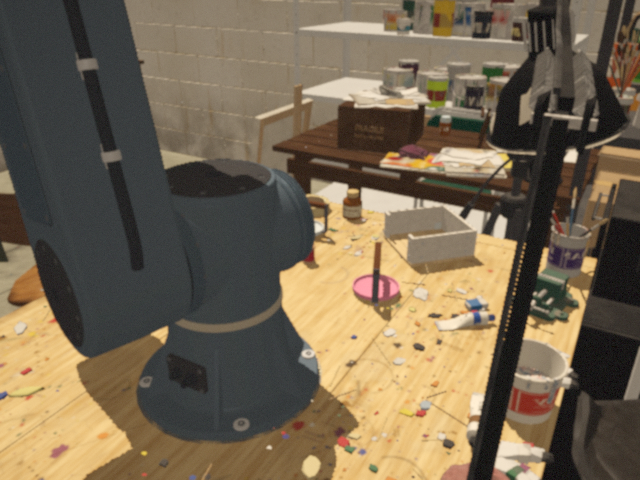

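Top view: metal dish (grey-white, ball at about (246,204)) with a dark bar from (213,204) to (270,196). The bay is at about (380,167). Pink and orange look-alikes stand elsewhere. The scene view shows the bay at about (430,235). Next I'll measure with depth.

```bash
cat > h.py <<'E'
import numpy as np,cv2
from rig import ctrl,viewer
def cloud(d,c,T):
    v,u=np.mgrid[:480,:640]
    P=np.stack([(u-c['cx'])/c['fx']*d,(v-c['cy'])/c['fy']*d,d],-1)
    return P@T[:3,:3].T+T[:3,3]
E
python3 - <<'E'
from h import *
p=np.load("top_p.npy");d=np.load("top_d.npy");c=viewer.calibration("top");W=cloud(d,c,c['T'])
z=W[...,2]
def reg(u0,u1,v0,v1,lo,hi):
    m=np.zeros(z.shape,bool);m[v0:v1,u0:u1]=1
    return m&(z>lo)&(z<hi)&(d>0)
def show(n,m):
    q=W[m];r=cv2.minAreaRect(q[:,:2].astype(np.float32)*1000);print(n,m.sum(),'zmed',np.median(q[:,2]).round(4),r)
show('table',reg(280,320,220,240,-.02,.02))
show('bar',reg(200,300,180,230,.074,.1))
show('dishrim',reg(200,300,170,235,.012,.025))
m=reg(320,440,105,225,.058,.08);show('walltop',m)
show('bayfloor',reg(320,440,105,225,.004,.014))
q=W[m][:,:2]*1000; r=cv2.minAreaRect(q.astype(np.float32)); cx=np.array(r[0]);a=np.radians(r[2])
l=(q-cx)@np.array([[np.cos(a),-np.sin(a)],[np.sin(a),np.cos(a)]])
H=np.histogram2d(l[:,0],l[:,1],bins=12,range=[[-84,84]]*2)[0];print(H.astype(int))
for n,b in dict(jar=(255,283,118,150),tape=(193,245,118,170),ink=(155,182,236,264),spool=(278,300,248,272),pinkR=(345,395,250,310),pinkL=(195,265,245,300)).items(): show(n,reg(*b,.012,.12))
a=cv2.resize(p[100:310,190:450,::-1],None,fx=3,fy=2.85,interpolation=cv2.INTER_CUBIC)[:600,:800];cv2.imwrite("pics/crop.png",a)
E
```

```text
table 795 zmed 0.0003 ((460.4195556640625, 57.41129684448242), (87.94316101074219, 43.43422317504883), 89.76020050048828)
bar 418 zmed 0.086 ((519.8260498046875, 179.8645477294922), (14.934940338134766, 119.84922790527344), 8.14698600769043)
dishrim 510 zmed 0.015 ((520.396484375, 179.9232940673828), (95.85487365722656, 94.97412109375), 54.81255340576172)
walltop 905 zmed 0.0696 ((595.4087524414062, -115.0059814453125), (160.08790588378906, 160.7303924560547), 46.03230667114258)
bayfloor 4621 zmed 0.008 ((601.7810668945312, -125.43701171875), (271.8629455566406, 261.74298095703125), 89.5623550415039)
[[22 19 22 23 24 18 22 24 23 19 23 26]
 [28  0  0  0  0  0  0  0  0  0  0 27]
 [29  0  0  0  0  0  0  0  0  0  0  0]
 [30  0  0  0  0  0  0  0  0  0  0  0]
 [33  0  0  0  0  0  0  0  0  0  0  0]
 [27  0  0  0  0  0  0  0  0  0  0  0]
 [31  0  0  0  0  0  0  0  0  0  0  0]
 [30  0  0  0  0  0  0  0  0  0  0  0]
 [28  0  0  0  0  0  0  0  0  0  0  0]
 [30  0  0  0  0  0  0  0  0  0  0  1]
 [31  0  0  0  0  0  0  0  0  0  0 28]
 [21 24 28 22 22 25 24 27 25 23 22 24]]
jar 522 zmed 0.0535 ((667.0654907226562, 122.87803649902344), (51.79991149902344, 50.015811920166016), 89.62883758544922)
tape 864 zmed 0.0243 ((656.5068359375, 241.82150268554688), (100.11788940429688, 102.7027816772461), 89.13886260986328)
ink 345 zmed 0.0418 ((415.835693359375, 339.9810485839844), (41.61649703979492, 40.50190734863281), 3.5713701248168945)
spool 154 zmed 0.0399 ((392.2959289550781, 91.00875854492188), (26.130186080932617, 28.22119140625), 89.1894760131836)
pinkR 879 zmed 0.0205 ((348.1648254394531, -95.37159729003906), (95.74425506591797, 94.7853012084961), 67.03185272216797)
pinkL 863 zmed 0.0197 ((368.1990966796875, 212.10023498535156), (94.69219970703125, 94.98552703857422), 35.70805358886719)
```

View pics/crop.png

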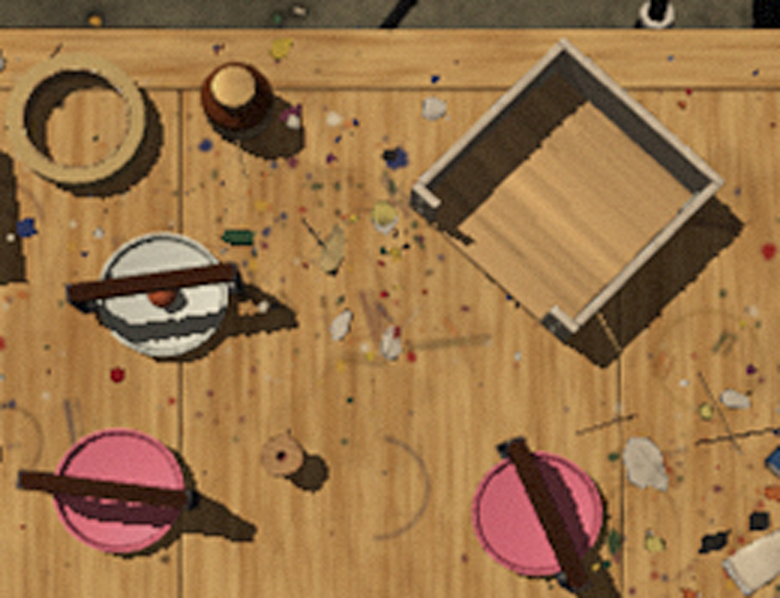

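The bay's open side is its low-x, high-y side, so the way in heads about −44°. The bay centre is (0.595, −0.115), the dish is at (0.520, 0.180) and the bar's yaw is 98.1°. All measured sizes match those given. Moving to hover.

Call:
carry_out(xyz=[[-0.1,-0.04,0.01],[-0.25,-0.1,0.03],[-0.42,-0.165,0.06],[-0.58,-0.23,0.08],[-0.74,-0.29,0.1]], angular=[[0,0,0.05],[0,0,0.12],[0,0,0.2],[0,0,0.28],[0,0,0.36]], jaw=1, newtons=60)

```text
time_s: 0.6
ee_pos: [0.3279, 0.3329, 0.216]
eef_rot: [-180.0, 0.0, 130.1]
force: [0.7, 1.3, 0.1]
grip_width: 0.0853
gripper_force: 0.0
```

```bash
cat >> h.py <<'E'
from scipy.spatial.transform import Rotation as Ro
def go(xyz,yaw):
    "shares from the measured pose to a tool-down pose"
    o=ctrl.get_obs();R=Ro.from_euler('xyz',o['eef_rot'],degrees=True)
    s=R.inv().apply(np.array(xyz)-o['ee_pos'])/.3
    w=(R.inv()*Ro.from_euler('xyz',[180,0,yaw],degrees=True)).as_rotvec()/(np.pi/2)
    print('t',o['time_s'],'pos',o['ee_pos'].round(4),'rot',o['eef_rot'].round(2),'w',round(o['grip_width'],4),'gf',o['gripper_force'],'F',np.round(o['force'],1),'q',np.round(o['qpos'],0))
    print('xyz',s.round(4),'ang',w.round(4))
E
python3 -c "
from h import *
go([.52,.18,.15],98.15)"
```

```text
t 0.6 pos [0.3279 0.3329 0.216 ] rot [-179.99    0.    130.15] w 0.0853 gf 0.0 F [0.7 1.3 0.1] q [ 45.   9. -10.  71.  -0.  95.]
xyz [-0.8023  0.1608  0.22  ] ang [-2.000e-04  1.000e-04  3.555e-01]
```

Call:
carry_out(xyz=[[-0.16,0.03,0.04],[-0.32,0.06,0.09],[-0.48,0.09,0.13],[-0.64,0.125,0.18],[-0.778,0.151,0.217]], angular=[[0,0,0.08],[0,0,0.15],[0,0,0.22],[0,0,0.3],[0,0,0.3585]])

```text
time_s: 1.1
ee_pos: [0.514, 0.1844, 0.1503]
eef_rot: [-180.0, 0.0, 97.8]
force: [0.1, 2.1, 0.7]
grip_width: 0.0854
gripper_force: 0.0
```

Call:
carry_out(xyz=[[0,0,0],[0,0,0],[0,0,0],[0,0,0],[0,0,0]], angular=[[0,0,0],[0,0,0],[0,0,0],[0,0,0],[0,0,0]])

```text
time_s: 1.6
ee_pos: [0.5123, 0.1871, 0.1517]
eef_rot: [180.0, -0.0, 98.3]
force: [-0.0, -0.7, 0.6]
grip_width: 0.0856
gripper_force: 0.0
```

```bash
python3 - <<'E'
from h import *
go([.52,.18,.15],98.15)
o=ctrl.get_obs();p,d=viewer.snapshot("wrist");c=viewer.calibration("wrist")
T=np.eye(4);T[:3,:3]=Ro.from_euler('xyz',o['eef_rot'],degrees=True).as_matrix();T[:3,3]=o['ee_pos']
W=cloud(d,c,T@c['T_tool_cam'])
m=(d>0)&(W[...,2]>.074)&(W[...,2]<.092)&(abs(W[...,0]-.52)<.08)&(abs(W[...,1]-.18)<.08)
q=W[m];print(m.sum(),np.median(q[:,2]),cv2.minAreaRect(q[:,:2].astype(np.float32)*1000))
cv2.imwrite("pics/wr.png",p[:,:,::-1])
E
```

```text
t 1.6 pos [0.5123 0.1871 0.1517] rot [ 1.7997e+02 -1.0000e-02  9.8260e+01] w 0.0856 gf 0.0 F [-0.  -0.7  0.6] q [ 20.  19.  -6.  65.   0. 102.]
xyz [-0.0269  0.0219  0.0057] ang [ 0.0004 -0.0001  0.0012]
4911 0.08638534604270412 ((519.3013305664062, 180.66355895996094), (14.059431076049805, 120.62953186035156), 8.053260803222656)
```

View pics/wr.png

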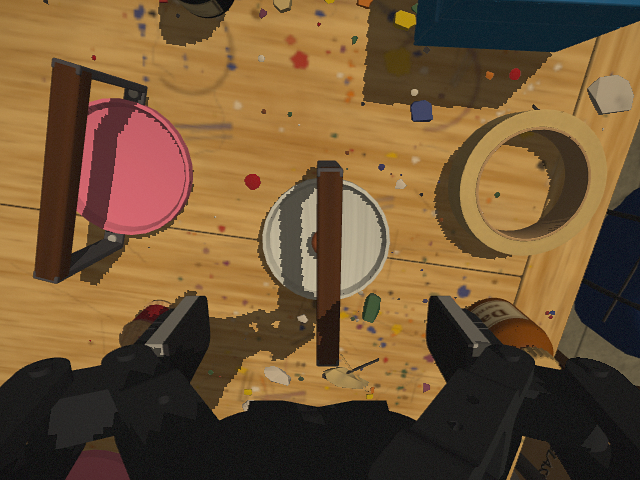

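The wrist view shows the dish's bar at column 330, rows 162–365, between the fingers. It agrees with the top view to 1 mm, so I'm descending.

Call:
carry_out(xyz=[[-0.01,0.01,0.01],[-0.026,0.0205,0.03],[-0.026,0.0205,0.07],[-0.026,0.0205,0.1],[-0.026,0.0205,0.12]], angular=[[0,0,0.001],[0,0,0.002],[0,0,0.002],[0,0,0.002],[0,0,0.002]])

```text
time_s: 2.15
ee_pos: [0.5193, 0.1791, 0.1137]
eef_rot: [-179.9, 0.0, 98.0]
force: [-0.8, -0.7, -0.7]
grip_width: 0.086
gripper_force: 0.0
```

```bash
python3 -c "
from h import *
go([.5195,.1803,.075],98.1)"
```

```text
t 2.15 pos [0.5193 0.1791 0.1137] rot [-1.799e+02  2.000e-02  9.797e+01] w 0.086 gf 0.0 F [-0.8 -0.7 -0.7] q [ 19.  21.  -9.  60.   0. 101.]
xyz [0.0038 0.0013 0.1291] ang [-0.0011  0.0002 -0.0015]
```

Call:
carry_out(xyz=[[0.002,0.001,0.03],[0.004,0.001,0.06],[0.004,0.001,0.09],[0.004,0.001,0.115],[0.004,0.001,0.129]], angular=[[0,0,0],[0,0,0],[0,0,0],[0,0,0],[0,0,0]])

```text
time_s: 2.65
ee_pos: [0.5198, 0.1805, 0.0757]
eef_rot: [-180.0, 0.0, 98.0]
force: [-0.2, 1.0, -0.4]
grip_width: 0.0854
gripper_force: 0.0
```

Call:
carry_out(xyz=[[0,0,0],[0,0,0],[0,0,0],[0,0,0],[0,0,0]], angular=[[0,0,0],[0,0,0],[0,0,0],[0,0,0],[0,0,0]], jaw=0)

```text
time_s: 3.15
ee_pos: [0.5202, 0.1807, 0.0768]
eef_rot: [180.0, -0.0, 98.0]
force: [-0.3, 0.3, 0.1]
grip_width: 0.0426
gripper_force: 0.0
```

```bash
python3 -c "
from h import *
go([.5195,.1803,.075],98.1)"
```

```text
t 3.15 pos [0.5202 0.1807 0.0768] rot [179.98  -0.    97.98] w 0.0426 gf 0.0 F [-0.3  0.3  0.1] q [ 19.  23. -12.  55.  -0. 101.]
xyz [-0.0009 -0.0026  0.006 ] ang [ 0.0002 -0.     -0.0014]
```

Call:
carry_out(xyz=[[-0.001,-0.002,0.005],[-0.001,-0.002,0.005],[-0.001,-0.002,0.005],[-0.001,-0.002,0.005],[-0.001,-0.002,0.005]], angular=[[0,0,0],[0,0,0],[0,0,0],[0,0,0],[0,0,0]], jaw=-0.55, newtons=20)

```text
time_s: 3.65
ee_pos: [0.5195, 0.1803, 0.0751]
eef_rot: [180.0, -0.0, 98.0]
force: [-0.4, -0.6, 0.8]
grip_width: 0.0189
gripper_force: 0.0
```

Call:
carry_out(xyz=[[0,0,0],[0,0,0],[0,0,0],[0,0,0],[0,0,0]], angular=[[0,0,0],[0,0,0],[0,0,0],[0,0,0],[0,0,0]], jaw=-0.62)

```text
time_s: 4.15
ee_pos: [0.5195, 0.1803, 0.0751]
eef_rot: [180.0, -0.0, 98.0]
force: [-0.9, -0.7, -0.2]
grip_width: 0.0163
gripper_force: 0.0
```

Call:
carry_out(xyz=[[0,0,0],[0,0,0],[0,0,0],[0,0,0],[0,0,0]], angular=[[0,0,0],[0,0,0],[0,0,0],[0,0,0],[0,0,0]], jaw=-0.8)

```text
time_s: 4.65
ee_pos: [0.5195, 0.1803, 0.0751]
eef_rot: [180.0, -0.0, 98.0]
force: [-0.6, -0.4, 2.8]
grip_width: 0.0137
gripper_force: 21.6
```

Call:
carry_out(xyz=[[0,0,0],[0,0,0],[0,0,0],[0,0,0],[0,0,0]], angular=[[0,0,0],[0,0,0],[0,0,0],[0,0,0],[0,0,0]], jaw=-1, newtons=45)

```text
time_s: 5.15
ee_pos: [0.5196, 0.1803, 0.0752]
eef_rot: [180.0, -0.0, 98.0]
force: [-1.1, -0.3, 5.6]
grip_width: 0.0133
gripper_force: 44.2
```

```bash
python3 -c "
from h import *
go([.5195,.1803,.075],98.1)"
```

```text
t 5.15 pos [0.5196 0.1803 0.0752] rot [179.99  -0.    97.98] w 0.0133 gf 44.16006088256836 F [-1.1 -0.3  5.6] q [ 19.  23. -12.  55.   0. 101.]
xyz [ 0.0001 -0.0002  0.0006] ang [ 0.0001 -0.     -0.0014]
```

Call:
carry_out(xyz=[[0,0,-0.003],[0,0,-0.01],[0,0,-0.02],[0,0,-0.033],[0,0,-0.047]], angular=[[0,0,0],[0,0,0],[0,0,0],[0,0,0],[0,0,0]])

```text
time_s: 5.65
ee_pos: [0.5195, 0.1803, 0.0895]
eef_rot: [-180.0, 0.0, 98.0]
force: [0.3, -0.7, -2.4]
grip_width: 0.0133
gripper_force: 43.8
```

Call:
carry_out(xyz=[[0,0,-0.015],[0,0,-0.028],[0,0,-0.038],[0,0,-0.045],[0,0,-0.048]], angular=[[0,0,0],[0,0,0],[0,0,0],[0,0,0],[0,0,0]])

```text
time_s: 6.15
ee_pos: [0.5196, 0.1803, 0.1038]
eef_rot: [180.0, -0.0, 98.0]
force: [0.1, -0.7, -2.5]
grip_width: 0.0132
gripper_force: 43.8
```

```bash
cat > look.py <<'E'
from h import *
import sys
p,d=viewer.snapshot("top");c=viewer.calibration("top");W=cloud(d,c,c['T']);o=ctrl.get_obs()['ee_pos']
near=(np.hypot(W[...,0]-o[0],W[...,1]-o[1])<.075)&(d>0)
hsv=cv2.cvtColor(p,cv2.COLOR_RGB2HSV)
for lo,hi in((.02,.035),(.035,.056),(.1,.13)):
    m=near&(W[...,2]>lo)&(W[...,2]<hi)
    if m.sum()>5:print(lo,m.sum(),np.median(W[m][:,2]).round(4),cv2.minAreaRect(W[m][:,:2].astype(np.float32)*1000))
ys,xs=np.where(near);a=p[ys.min()-10:ys.max()+10,xs.min()-10:xs.max()+10,::-1]
cv2.imwrite(sys.argv[1],cv2.resize(a,None,fx=5,fy=5,interpolation=cv2.INTER_CUBIC)[:600,:800])
E
python3 look.py pics/l1.png; python3 -c "
from h import *
go([.451,.024,.103],136)"
```

```text
0.035 10 0.0454 ((524.29150390625, 124.67957305908203), (6.574709892272949, 9.00307559967041), 0.9184066653251648)
0.1 32 0.1147 ((527.9567260742188, 124.36030578613281), (14.749964714050293, 7.806797981262207), 8.946107864379883)
t 6.2 pos [0.5196 0.1803 0.1038] rot [179.99  -0.    97.98] w 0.013 gf 43.81447613239288 F [ 0.6 -0.8 -2.1] q [ 19.  22. -10.  58.  -0. 101.]
xyz [-0.4841 -0.2988  0.0026] ang [ 1.000e-04  0.000e+00 -4.225e-01]
```

View pics/l1.png

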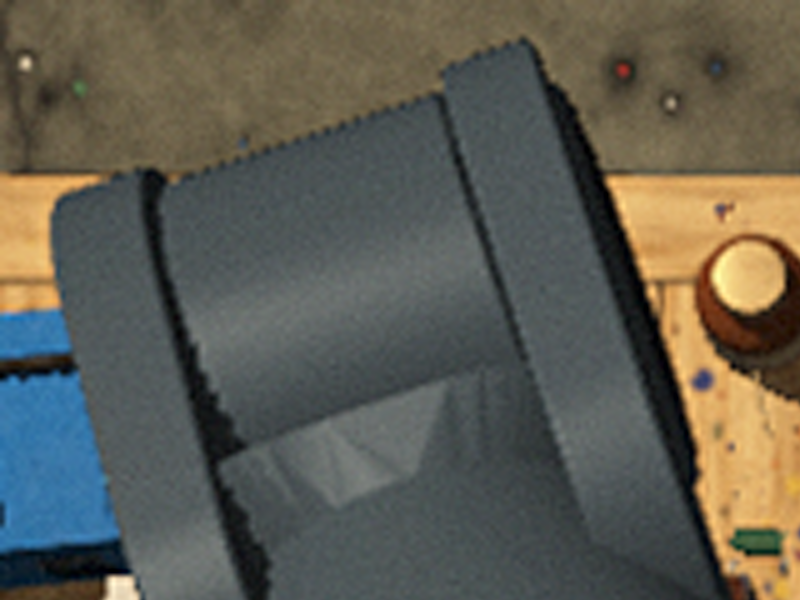

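Lifted: −2.4 N on the wrist, and the bar end top is at 0.115 m, so the dish is about 29 mm up. The arm hides the dish in the top view. Planning a smooth transfer to a point outside the mouth.

```bash
cat >> h.py <<'E'
def seg(p0,y0,p1,y1,n):
    p0,p1=np.array(p0),np.array(p1);f=lambda i:(lambda s:10*s**3-15*s**4+6*s**5)(i/n)
    for k in range(0,n,5):
        a=f(k);P=p0+a*(p1-p0);Y=y0+a*(y1-y0);Ri=Ro.from_euler('xyz',[180,0,Y],degrees=True).inv()
        X=[];A=[]
        for i in range(k+1,k+6):
            b=f(i);X.append([float(v)+0. for v in (Ri.apply(p0+b*(p1-p0)-P)/.3).round(4)]);A.append([0,0,float(round(-(y0+b*(y1-y0)-Y)/90,4))])
        print(X,A)
E
python3 -c "
from h import *
seg([.5196,.1803,.1035],98,[.473,.003,.1035],136,25)"
```

```text
[[-0.0003, -0.0001, 0.0], [-0.0026, -0.0011, 0.0], [-0.0081, -0.0034, 0.0], [-0.0179, -0.0075, 0.0], [-0.0326, -0.0137, 0.0]] [[0, 0, -0.0003], [0, 0, -0.0019], [0, 0, -0.006], [0, 0, -0.0134], [0, 0, -0.0245]]
[[-0.0196, -0.0091, 0.0], [-0.0442, -0.0205, 0.0], [-0.0735, -0.0342, 0.0], [-0.1069, -0.0497, 0.0], [-0.1438, -0.0668, 0.0]] [[0, 0, -0.0149], [0, 0, -0.0337], [0, 0, -0.056], [0, 0, -0.0815], [0, 0, -0.1096]]
[[-0.0357, -0.0248, 0.0], [-0.0728, -0.0506, 0.0], [-0.1104, -0.0767, 0.0], [-0.1475, -0.1025, 0.0], [-0.1832, -0.1273, 0.0]] [[0, 0, -0.03], [0, 0, -0.0613], [0, 0, -0.0929], [0, 0, -0.1241], [0, 0, -0.1542]]
[[-0.0269, -0.0305, 0.0], [-0.0512, -0.0582, 0.0], [-0.0726, -0.0825, 0.0], [-0.0905, -0.1029, 0.0], [-0.1047, -0.1191, 0.0]] [[0, 0, -0.0281], [0, 0, -0.0536], [0, 0, -0.0759], [0, 0, -0.0947], [0, 0, -0.1096]]
[[-0.0083, -0.0136, 0.0], [-0.0139, -0.0227, 0.0], [-0.017, -0.0278, 0.0], [-0.0183, -0.0299, 0.0], [-0.0185, -0.0302, 0.0]] [[0, 0, -0.011], [0, 0, -0.0184], [0, 0, -0.0225], [0, 0, -0.0242], [0, 0, -0.0245]]
```

Call:
carry_out(xyz=[[0,0,0],[-0.003,-0.001,0],[-0.008,-0.003,0],[-0.018,-0.0075,0],[-0.0325,-0.0135,0]], angular=[[0,0,0],[0,0,-0.002],[0,0,-0.006],[0,0,-0.0135],[0,0,-0.0245]])

```text
time_s: 6.7
ee_pos: [0.5167, 0.1698, 0.1035]
eef_rot: [-180.0, 0.0, 100.3]
force: [-1.4, 0.8, -2.8]
grip_width: 0.0133
gripper_force: 43.8
```

Call:
carry_out(xyz=[[-0.0195,-0.009,0],[-0.044,-0.0205,0],[-0.0735,-0.034,0],[-0.107,-0.0495,0],[-0.144,-0.067,0]], angular=[[0,0,-0.015],[0,0,-0.0335],[0,0,-0.056],[0,0,-0.0815],[0,0,-0.1095]])

```text
time_s: 7.2
ee_pos: [0.5045, 0.1233, 0.1036]
eef_rot: [180.0, 0.0, 110.2]
force: [-0.2, 0.3, -2.7]
grip_width: 0.013
gripper_force: 43.8
```

Call:
carry_out(xyz=[[-0.0355,-0.025,0],[-0.073,-0.0505,0],[-0.1105,-0.0765,0],[-0.1475,-0.1025,0],[-0.183,-0.1275,0]], angular=[[0,0,-0.03],[0,0,-0.0615],[0,0,-0.093],[0,0,-0.124],[0,0,-0.154]])

```text
time_s: 7.7
ee_pos: [0.4873, 0.0584, 0.1036]
eef_rot: [180.0, 0.0, 124.1]
force: [-0.2, 0.8, -2.1]
grip_width: 0.0132
gripper_force: 43.8
```

Call:
carry_out(xyz=[[-0.027,-0.0305,0],[-0.051,-0.058,0],[-0.0725,-0.0825,0],[-0.0905,-0.103,0],[-0.1045,-0.119,0]], angular=[[0,0,-0.028],[0,0,-0.0535],[0,0,-0.076],[0,0,-0.0945],[0,0,-0.1095]])

```text
time_s: 8.2
ee_pos: [0.4751, 0.0126, 0.1036]
eef_rot: [-180.0, 0.0, 133.8]
force: [0.4, 0.3, -3.2]
grip_width: 0.0131
gripper_force: 43.8
```

Call:
carry_out(xyz=[[-0.0085,-0.0135,0],[-0.014,-0.0225,0],[-0.017,-0.028,0],[-0.0185,-0.03,0],[-0.0185,-0.03,0]], angular=[[0,0,-0.011],[0,0,-0.0185],[0,0,-0.0225],[0,0,-0.024],[0,0,-0.0245]])

```text
time_s: 8.7
ee_pos: [0.4728, 0.0032, 0.1036]
eef_rot: [180.0, -0.0, 136.0]
force: [0.3, 0.2, -3.0]
grip_width: 0.0132
gripper_force: 43.8
```

Call:
carry_out(xyz=[[0,0,0],[0,0,0],[0,0,0],[0,0,0],[0,0,0]], angular=[[0,0,0],[0,0,0],[0,0,0],[0,0,0],[0,0,0]])

```text
time_s: 9.2
ee_pos: [0.4728, 0.0031, 0.1036]
eef_rot: [-180.0, 0.0, 136.0]
force: [0.5, -0.4, -2.3]
grip_width: 0.0129
gripper_force: 43.8
```

```bash
cat > look.py <<'E'
from h import *
import sys
go([.473,.003,.1035],136)
o=ctrl.get_obs();p,d=viewer.snapshot("wrist");c=viewer.calibration("wrist")
T=np.eye(4);T[:3,:3]=Ro.from_euler('xyz',o['eef_rot'],degrees=True).as_matrix();T[:3,3]=o['ee_pos']
W=cloud(d,c,T@c['T_tool_cam']);t=o['ee_pos'];np.save("W.npy",W)
near=(d>0)&(np.hypot(W[...,0]-t[0],W[...,1]-t[1])<.08)
z=W[...,2]
for n,lo,hi in(('bar',.107,.125),('plate',.032,.05)):
    q=W[near&(z>lo)&(z<hi)]
    if len(q)>20:print(n,len(q),np.median(q[:,2]),cv2.minAreaRect(q[:,:2].astype(np.float32)*1000))
h=cv2.cvtColor(p,cv2.COLOR_RGB2HSV).astype(int)
m=near&((h[...,0]<12)|(h[...,0]>174))&(h[...,1]>110)&(z>.035)&(z<.075)
if m.sum():print('ball',m.sum(),np.median(W[m],0))
cv2.imwrite(sys.argv[1],p[:,:,::-1])
E
python3 look.py pics/l2.png
```

```text
t 9.2 pos [0.4728 0.0031 0.1036] rot [-180.      0.    135.96] w 0.0129 gf 43.83095383644104 F [ 0.5 -0.4 -2.3] q [  0.  13. -22.  55.  -0.  44.]
xyz [-0.0008  0.0002  0.0003] ang [-0.      0.     -0.0004]
bar 11139 0.11486549457319085 ((461.0320739746094, 11.56496810913086), (39.39613342285156, 92.07611083984375), 60.083587646484375)
plate 13175 0.039522393451826426 ((462.75396728515625, 12.968658447265625), (95.55915832519531, 93.45392608642578), 45.68178176879883)
```

View pics/l2.png

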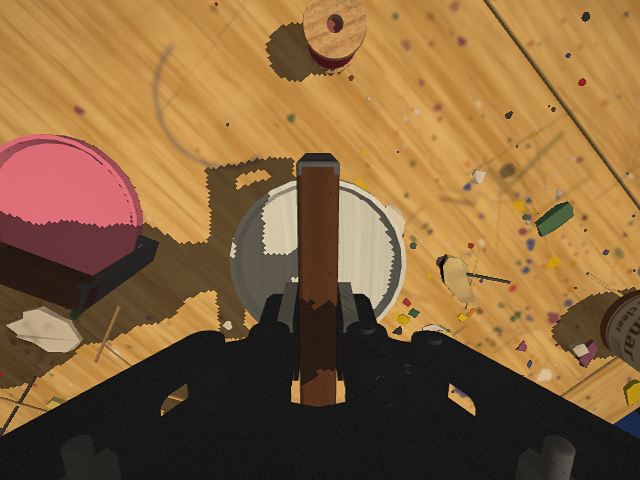

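```bash
python3 - <<'E'
from h import *
W=np.load("W.npy");t=np.array([.4728,.0031]);b=np.radians(135.96)
u=np.array([np.cos(b),np.sin(b)]);v=np.array([-u[1],u[0]])
L=np.stack([(W[...,:2]-t)@u,(W[...,:2]-t)@v],-1);z=W[...,2]
m=(z>.110)&(z<.120)&(abs(L[...,1])<.012)&(L[...,0]>0.02);print('bar end',np.percentile(L[m][:,0],[99,100]),'lat',np.percentile(L[m][:,1],[1,50,99]))
for s in (-1,0,1):
    k=m&(abs(L[...,0]-.04-.015*s)<.005);print('barz',z[k].mean())
m=(z>.038)&(z<.05)&(abs(L[...,0])<.04)&(abs(L[...,1])<.06);print('rim lat',np.percentile(L[m][:,1],[.5,99.5]))
m=(z>.038)&(z<.055)&(np.hypot(L[...,0],L[...,1])<.055)
for nm,k in(('L',m&(L[...,1]<-.044)),('R',m&(L[...,1]>.044)),('far',m&(L[...,0]>.043)&(L[...,0]<.05))):print(nm,k.sum(),z[k].mean() if k.any() else '')
E
python3 -c "
from h import *
seg([.473,.003,.1035],136,[.5954,-.115,.1035],136,25)"
```

```text
bar end [0.06061092 0.06082026] lat [-0.00661649  0.00032679  0.00700309]
barz 0.11480049291534292
barz 0.11475799803847127
barz 0.11481636384048
rim lat [-0.04650817  0.04675609]
L 319 0.04562804188134703
R 362 0.045404642336247435
far 258 0.04508567550996023
[[-0.0003, 0.0, 0.0], [-0.0026, 0.0, 0.0], [-0.0081, 0.0, 0.0], [-0.018, 0.0, 0.0], [-0.0328, 0.0, 0.0]] [[0, 0, -0.0], [0, 0, -0.0], [0, 0, -0.0], [0, 0, -0.0], [0, 0, -0.0]]
[[-0.02, 0.0, 0.0], [-0.0452, 0.0, 0.0], [-0.0752, 0.0001, 0.0], [-0.1094, 0.0001, 0.0], [-0.1471, 0.0001, 0.0]] [[0, 0, -0.0], [0, 0, -0.0], [0, 0, -0.0], [0, 0, -0.0], [0, 0, -0.0]]
[[-0.0403, 0.0, 0.0], [-0.0822, 0.0001, 0.0], [-0.1247, 0.0001, 0.0], [-0.1666, 0.0001, 0.0], [-0.2069, 0.0002, 0.0]] [[0, 0, -0.0], [0, 0, -0.0], [0, 0, -0.0], [0, 0, -0.0], [0, 0, -0.0]]
[[-0.0377, 0.0, 0.0], [-0.0719, 0.0001, 0.0], [-0.1019, 0.0001, 0.0], [-0.1271, 0.0001, 0.0], [-0.1471, 0.0001, 0.0]] [[0, 0, -0.0], [0, 0, -0.0], [0, 0, -0.0], [0, 0, -0.0], [0, 0, -0.0]]
[[-0.0148, 0.0, 0.0], [-0.0247, 0.0, 0.0], [-0.0303, 0.0, 0.0], [-0.0325, 0.0, 0.0], [-0.0328, 0.0, 0.0]] [[0, 0, -0.0], [0, 0, -0.0], [0, 0, -0.0], [0, 0, -0.0], [0, 0, -0.0]]
```

The dish is level and centred to under 1 mm in the grip, with its underside at about 28 mm. The ball is hidden behind the bar, so it is near the middle. Sliding in.

Call:
carry_out(xyz=[[0,0,0],[-0.003,0,0],[-0.008,0,0],[-0.018,0,0],[-0.033,0,0]], angular=[[0,0,0],[0,0,0],[0,0,0],[0,0,0],[0,0,0]])

```text
time_s: 9.75
ee_pos: [0.4801, -0.0039, 0.1036]
eef_rot: [180.0, 0.0, 136.0]
force: [0.5, 0.4, -2.2]
grip_width: 0.0132
gripper_force: 43.8
```

Call:
carry_out(xyz=[[-0.02,0,0],[-0.045,0,0],[-0.075,0,0],[-0.1095,0,0],[-0.147,0,0]], angular=[[0,0,0],[0,0,0],[0,0,0],[0,0,0],[0,0,0]])

```text
time_s: 10.25
ee_pos: [0.5123, -0.0352, 0.1035]
eef_rot: [-180.0, 0.0, 136.0]
force: [0.4, 0.2, -2.3]
grip_width: 0.0133
gripper_force: 43.8
```

Call:
carry_out(xyz=[[-0.04,0,0],[-0.082,0,0],[-0.1245,0,0],[-0.1665,0,0],[-0.207,0,0]], angular=[[0,0,0],[0,0,0],[0,0,0],[0,0,0],[0,0,0]])

```text
time_s: 10.75
ee_pos: [0.557, -0.0784, 0.1035]
eef_rot: [-180.0, -0.0, 136.0]
force: [-0.3, -0.2, -1.9]
grip_width: 0.0132
gripper_force: 43.8
```

Call:
carry_out(xyz=[[-0.0375,0,0],[-0.072,0,0],[-0.102,0,0],[-0.127,0,0],[-0.147,0,0]], angular=[[0,0,0],[0,0,0],[0,0,0],[0,0,0],[0,0,0]])

```text
time_s: 11.25
ee_pos: [0.5883, -0.1086, 0.1035]
eef_rot: [-180.0, -0.0, 136.0]
force: [-0.9, 0.3, -2.3]
grip_width: 0.0132
gripper_force: 43.8
```

Call:
carry_out(xyz=[[-0.015,0,0],[-0.0245,0,0],[-0.03,0,0],[-0.0325,0,0],[-0.033,0,0]], angular=[[0,0,0],[0,0,0],[0,0,0],[0,0,0],[0,0,0]])

```text
time_s: 11.75
ee_pos: [0.595, -0.115, 0.1036]
eef_rot: [-180.0, -0.0, 136.0]
force: [-0.4, -0.6, -2.3]
grip_width: 0.0132
gripper_force: 43.8
```

Call:
carry_out(xyz=[[0,0,0],[0,0,0],[0,0,0],[0,0,0],[0,0,0]], angular=[[0,0,0],[0,0,0],[0,0,0],[0,0,0],[0,0,0]])

```text
time_s: 12.25
ee_pos: [0.5951, -0.1151, 0.1036]
eef_rot: [180.0, 0.0, 136.0]
force: [1.0, 0.1, -2.5]
grip_width: 0.0131
gripper_force: 43.8
```

```bash
sed -i 's/go(\[.*/go([.5954,-.115,.1035],46)/' look.py; python3 look.py pics/l3.png; python3 - <<'E'
from h import *
W=np.load("W.npy");z=W[...,2]
t=np.array([.5954,-.115]);b=np.radians(136.03);u=np.array([np.cos(b),np.sin(b)]);v=np.array([-u[1],u[0]])
L=np.stack([(W[...,:2]-t)@u,(W[...,:2]-t)@v],-1)
m=(z>.066)&(z<.074)&(np.abs(L).max(-1)<.1)&(np.abs(L).max(-1)>.065)
print(m.sum());q=L[m]*1000
print('v- wall',np.percentile(q[(q[:,1]<-60)&(abs(q[:,0])<60)][:,1],[2,50,98]) if ((q[:,1]<-60)&(abs(q[:,0])<60)).any() else 0)
print('v+ wall',np.percentile(q[(q[:,1]>60)&(abs(q[:,0])<60)][:,1],[2,50,98]) if ((q[:,1]>60)&(abs(q[:,0])<60)).any() else 0)
print('mouth wall',np.percentile(q[(q[:,0]>60)&(abs(q[:,1])<70)][:,0],[2,50,98]) if ((q[:,0]>60)&(abs(q[:,1])<70)).any() else 0)
seg([.5954,-.115,.1035],136,[.5954,-.115,.1035],46,25)
E
```

```text
t 12.25 pos [ 0.5951 -0.1151  0.1036] rot [180.     0.   135.96] w 0.0131 gf 43.83309245109558 F [ 1.   0.1 -2.5] q [-11.  28.  -0.  62.   0.  33.]
xyz [-0.0005  0.0011  0.0003] ang [ 0.     -0.      0.9995]
bar 11123 0.11486137228240553 ((583.5325927734375, -106.78437042236328), (39.315059661865234, 92.47968292236328), 60.1271858215332)
plate 16027 0.0396260327209732 ((599.8696899414062, -119.40189361572266), (147.65597534179688, 134.4520263671875), 46.2874755859375)
10531
v- wall [-79.15445993 -74.9513129  -72.33751456]
v+ wall [72.88877963 75.47562883 79.70365994]
mouth wall [74.13531042 77.3877815  80.81629212]
[[0.0, 0.0, 0.0], [0.0, 0.0, 0.0], [0.0, 0.0, 0.0], [0.0, 0.0, 0.0], [0.0, 0.0, 0.0]] [[0, 0, 0.0006], [0, 0, 0.0045], [0, 0, 0.0143], [0, 0, 0.0318], [0, 0, 0.0579]]
[[0.0, 0.0, 0.0], [0.0, 0.0, 0.0], [0.0, 0.0, 0.0], [0.0, 0.0, 0.0], [0.0, 0.0, 0.0]] [[0, 0, 0.0353], [0, 0, 0.0797], [0, 0, 0.1326], [0, 0, 0.193], [0, 0, 0.2595]]
[[0.0, 0.0, 0.0], [0.0, 0.0, 0.0], [0.0, 0.0, 0.0], [0.0, 0.0, 0.0], [0.0, 0.0, 0.0]] [[0, 0, 0.0711], [0, 0, 0.1451], [0, 0, 0.22], [0, 0, 0.294], [0, 0, 0.3651]]
[[0.0, 0.0, 0.0], [0.0, 0.0, 0.0], [0.0, 0.0, 0.0], [0.0, 0.0, 0.0], [0.0, 0.0, 0.0]] [[0, 0, 0.0665], [0, 0, 0.1269], [0, 0, 0.1798], [0, 0, 0.2242], [0, 0, 0.2595]]
[[0.0, 0.0, 0.0], [0.0, 0.0, 0.0], [0.0, 0.0, 0.0], [0.0, 0.0, 0.0], [0.0, 0.0, 0.0]] [[0, 0, 0.0262], [0, 0, 0.0436], [0, 0, 0.0534], [0, 0, 0.0573], [0, 0, 0.0579]]
```

View pics/l3.png

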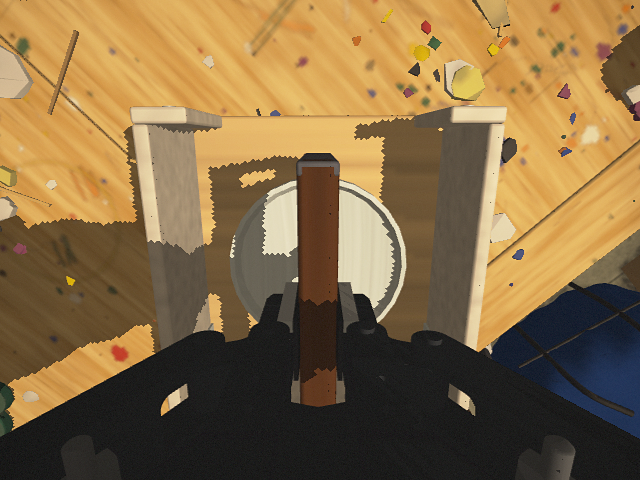

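The view shows the dish centred in the bay, with the wall tops symmetric about it (measured within 0.5 mm). Turning it a quarter turn.

Call:
carry_out(xyz=[[0,0,0],[0,0,0],[0,0,0],[0,0,0],[0,0,0]], angular=[[0,0,0.0005],[0,0,0.0045],[0,0,0.0145],[0,0,0.032],[0,0,0.058]])

```text
time_s: 12.8
ee_pos: [0.5951, -0.1151, 0.1036]
eef_rot: [-180.0, 0.0, 130.6]
force: [-0.5, -0.4, -3.1]
grip_width: 0.0133
gripper_force: 43.8
```

Call:
carry_out(xyz=[[0,0,0],[0,0,0],[0,0,0],[0,0,0],[0,0,0]], angular=[[0,0,0.0355],[0,0,0.08],[0,0,0.1325],[0,0,0.193],[0,0,0.2595]])

```text
time_s: 13.3
ee_pos: [0.5951, -0.1151, 0.1036]
eef_rot: [180.0, 0.0, 107.1]
force: [-0.5, 0.6, -2.9]
grip_width: 0.0132
gripper_force: 43.8
```

Call:
carry_out(xyz=[[0,0,0],[0,0,0],[0,0,0],[0,0,0],[0,0,0]], angular=[[0,0,0.071],[0,0,0.145],[0,0,0.22],[0,0,0.294],[0,0,0.365]])

```text
time_s: 13.8
ee_pos: [0.5951, -0.1152, 0.1036]
eef_rot: [180.0, -0.0, 74.2]
force: [-0.1, -0.4, -1.8]
grip_width: 0.0131
gripper_force: 43.8
```

Call:
carry_out(xyz=[[0,0,0],[0,0,0],[0,0,0],[0,0,0],[0,0,0]], angular=[[0,0,0.0665],[0,0,0.127],[0,0,0.18],[0,0,0.224],[0,0,0.2595]])

```text
time_s: 14.3
ee_pos: [0.595, -0.1152, 0.1036]
eef_rot: [-180.0, 0.0, 50.9]
force: [0.3, 0.6, -2.5]
grip_width: 0.0132
gripper_force: 43.8
```

Call:
carry_out(xyz=[[0,0,0],[0,0,0],[0,0,0],[0,0,0],[0,0,0]], angular=[[0,0,0.026],[0,0,0.0435],[0,0,0.0535],[0,0,0.0575],[0,0,0.058]])

```text
time_s: 14.8
ee_pos: [0.595, -0.1152, 0.1036]
eef_rot: [-180.0, 0.0, 46.0]
force: [-0.2, -0.1, -2.6]
grip_width: 0.0133
gripper_force: 43.8
```

Call:
carry_out(xyz=[[0,0,0],[0,0,0],[0,0,0],[0,0,0],[0,0,0]], angular=[[0,0,0],[0,0,0],[0,0,0],[0,0,0],[0,0,0]])

```text
time_s: 15.3
ee_pos: [0.595, -0.1151, 0.1036]
eef_rot: [-180.0, 0.0, 46.0]
force: [-0.6, 0.6, -2.3]
grip_width: 0.0132
gripper_force: 43.8
```

Call:
carry_out(xyz=[[0,0,0],[0,0,0],[0,0,0],[0,0,0],[0,0,0]], angular=[[0,0,0],[0,0,0],[0,0,0],[0,0,0],[0,0,0]])

```text
time_s: 15.8
ee_pos: [0.5951, -0.1151, 0.1036]
eef_rot: [180.0, -0.0, 46.0]
force: [0.4, 0.2, -2.7]
grip_width: 0.0132
gripper_force: 43.8
```

Call:
carry_out(xyz=[[0,0,0],[0,0,0],[0,0,0],[0,0,0],[0,0,0]], angular=[[0,0,0],[0,0,0],[0,0,0],[0,0,0],[0,0,0]])

```text
time_s: 16.3
ee_pos: [0.5951, -0.1151, 0.1036]
eef_rot: [180.0, 0.0, 46.0]
force: [-0.2, 0.2, -1.7]
grip_width: 0.0133
gripper_force: 43.8
```

```bash
python3 look.py pics/l4.png; python3 - <<'E'
from h import *
p,d=viewer.snapshot("scene");cv2.imwrite("pics/s4.png",cv2.resize(p[180:300,350:510,::-1],None,fx=3,fy=3))
a=cv2.resize(cv2.imread("pics/l4.png"),(480,360));b=cv2.imread("pics/s4.png")[:,:320]
cv2.imwrite("pics/c4.png",np.hstack([a,cv2.resize(b,(320,360))]))
E
```

```text
t 16.3 pos [ 0.5951 -0.1151  0.1036] rot [180.     0.    45.96] w 0.0133 gf 43.83300483226776 F [-0.2  0.2 -1.7] q [-11.  28.  -0.  62.  -0. 123.]
xyz [0.0011 0.0005 0.0003] ang [ 0.      0.     -0.0004]
bar 11136 0.11478570934704223 ((603.1701049804688, -103.85279846191406), (92.58767700195312, 39.298980712890625), 60.16230773925781)
plate 14884 0.03945375909484469 ((603.7828979492188, -123.95745086669922), (147.06114196777344, 121.05022430419922), 46.037010192871094)
```

View pics/c4.png

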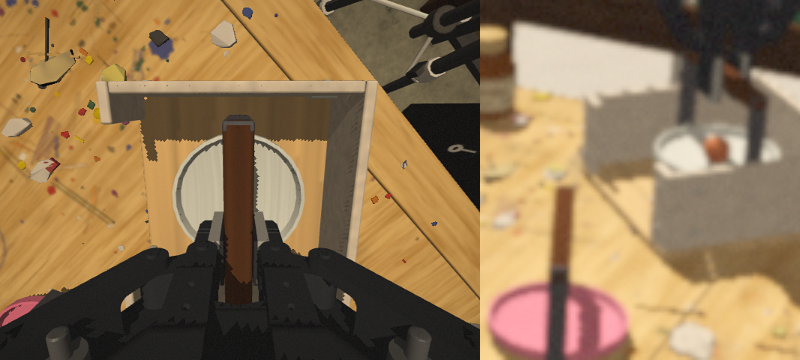

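The wrist view shows the handle across the bay and the dish centred. The scene view (ball at about (715,148) in the picture) shows the ball in the middle of the dish, with the bay clear. Handing in.

```bash
python3 -c "
from rig import ctrl
print(ctrl.finish_job())"
```

```text
the job is handed in; nothing more can be done
None
```

I handed the job in at 16.3 s. The dish is held level in the middle of the bay, within about 1 mm, with the handle across it and about 20 mm clear of the floor. The ball looked centred in the last view; the judge's result was not shown.

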